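# Set a tile up in the rail cutter

### The job

Get the square tile on the tile cutter ready for scoring: push it along the bed until it sits flush against the fence and against the side stop, then push the carriage along its rails until the scoring wheel stands right above the tile's near edge, the one away from the fence. Only push, gently: the tile stays flat on the bed and is never lifted, and the other things on the bench and the offcut on the bed stay where they are.

Things in the scene. Friction and masses are not known exactly. Their poses are not given: they have to be found in the camera images.
- cutter: a manual rail tile cutter, fixed on the bench, fence end to the robot's left. Origin: on the bench below the cutting line. y runs along the rails to the fence, x across the bed away from the robot, z up. Grey base; black rubber-faced bed, flat, its top 40 mm above the bench, from x = -148 to +148 and y = -270 to +200 mm
- rail_mid (a point): middle of the two steel guide rails, 85 mm above the bench at cutter x = 0, y = -35 mm; axes as the cutter's. Each rail is 16 mm thick (its top 93 mm high), at x = -22 and +22 mm, 585 mm long; end brackets 78 mm wide (x) and 104 mm high hold them at cutter y = -312 and +246 mm. The tile slides flat on the bed under the rails
- fence_face (a point): middle of the fence's working face at bed height (cutter x = 0, y = +200 mm); axes as the cutter's. The fence is an aluminium bar across the whole end of the bed, 18 mm higher than the bed, with a scale on top; the tile slips easily along its bare metal
- side_stop: side stop, clamped firmly to the fence: an aluminium arm 18 mm wide (x), 90 mm long (y), 14 mm higher than the bed, with a black clamp and knob 51 mm high. Origin: at bed height in the corner where its working face (towards the robot, looking to -x) meets the fence's face; axes as the cutter's. The arm lies at x = 0 to 18, y = -90 to 0 mm
- tile: the workpiece: white square ceramic tile, 150 x 150 x 10 mm, about 0.45 kg, flat on the bed partly under the rails; starts 40 to 80 mm short of the fence, 40 to 65 mm short of the stop, up to 9 degrees askew. Origin: centre of its underside; x, y along its sides, about as the cutter's. Its near edge is its -y side, away from the fence. Seated, its centre is 75 mm from both faces
- carriage (a joint): scoring carriage on the rails: metres slid towards the fence (0 to 0.41); at 0 the wheel is at cutter y = -210 mm. About 3 N moves it and it stays where it is left. Its grey block is 84 mm wide (x), 70 to 104 mm above the bench, and lies 12 to 82 mm behind the wheel (to -y)
- wheel (a point): centre of the small steel scoring wheel at the front of the carriage, on the cutting line (cutter x = 0), 67 mm above the bench; the wheel is 22 mm across and passes 6 mm above the tile. Axes as the cutter's
- handle_top (a point): upper end of the black grip of the carriage's lever, in its axis, 248 mm above the bench and 89 mm behind the wheel (to -y). The grip is 24 to 30 mm thick, about 100 mm long; nothing on the cutter is higher than 252 mm. The lever is rigid on the carriage, 15 degrees from upright, its top leaning back away from the fence
- offcut: a narrow white ceramic strip left over from an earlier cut, 32 x 150 x 10 mm, lying on the far half of the cutter's bed (the side away from the robot), not the workpiece; origin at the centre of its underside, long side along its y
- offcut_table: a white ceramic offcut 55 x 120 x 10 mm lying on the bench at the near right; origin at the centre of its underside
- pencil: a flat carpenter's pencil, 187 x 14 x 8 mm, lying on the bench between robot and cutter, long side along its x; origin at the underside, 8 mm off its middle
- spacer_tub: an open white plastic tub of tile spacers, 80 mm across the rim, 62 mm high, standing on the bench at the cutter's near right; origin at the centre of its underside
- tape_measure: a grey tape measure, about 90 x 40 x 61 mm, standing on the bench at the cutter's near left; origin at the underside of its case
- mallet: a rubber mallet, 290 mm long with a head 60 mm across and 100 mm long, lying on the bench to the left of the cutter; origin at bench height under the handle's middle
- trowel: a notched steel trowel, 250 x 110 mm, 67 mm high with its wooden grip, lying on the bench to the right of the cutter, beyond the nippers; origin at bench height under its centre
- nippers: a pair of tile nippers, 200 x 80 x 22 mm, lying on the bench to the right of the cutter; origin at bench height, near the pivot
There are look-alikes about, which are no part of the job. Of the things that look like the tile, the largest one is meant.

How it is judged:
On the way, in this order (a step that is already met when the one before it is completed fails the run):
1. the tile is flush against both the fence and the side stop, flat on the bed (y of tile in the frame of fence_face above -0.0775 m and x of tile in the frame of side_stop above -0.0775 m and angle between the x axis of tile and the x axis of cutter, either way round below 0.025 rad and z of tile in the frame of cutter between 0.037 and 0.043 m), for 0.2 s.
2. after that, the carriage is brought up so that the scoring wheel is above the tile's near edge (y of wheel in the frame of tile between -0.085 and -0.065 m), for 0.2 s.
At the end, for the whole second after the job is handed in: The tile lies flat on the bed within 2.5 mm of the fence and of the side stop and square to them within 0.025 rad (1.4 degrees), the wheel's centre is within 10 mm of the tile's near edge, and tile and carriage are at rest (all of step 1 and all of step 2 and linear speed of tile below 0.01 m/s and velocity of joint carriage between -0.01 and 0.01 m/s); the robot touches nothing.
It fails at once if the tile is lifted or tipped off the bed (z of tile in the frame of cutter above 0.049 m or angle between tile's own z axis and vertical above 0.1 rad).
It fails at once if the tile is pushed harder than 60 N (contact force between any of the arm, the fingers and tile above 60 N).
It fails at once if another thing is moved by more than 20 mm (distance of any of offcut, offcut_table, pencil, spacer_tub, tape_measure, mallet, trowel, nippers from where it was at the start of the episode above 0.02 m).
It also fails if it takes over 72 s, if anything falls off the work surface, if the arm or the gripper's body presses on something with over 40 N, if the wrist force passes 120 N, or if a joint passes its speed limit or range.

### The arm

A 7-joint arm with a two-finger parallel gripper is mounted at the origin on the work surface. World frame = base frame: x ahead of the robot, y to its left, z up, the work surface at z = 0. Lengths are in m, angles in rad, forces in N, time in s.
With the tool pointing down it reaches from about 0.4 to 0.85 m from the base axis. Payload 6.9 kg.
Tool frame: the origin (TCP) lies midway between the tips of the shut fingers; the grasp point (between the pads) lies behind it (ctrl.pinch_z is the z of the grasp point in the tool frame, in m); z points along the fingers, y is the direction in which the jaws open and shut (so a half turn about z gives the same grasp; the last joint's range is limited). The gripper opens to 85 mm and grips with 20 to 120 N. Pads are 22 mm wide; open, the fingers measure 114 mm over their backs; the gripper's body (76 mm by 85 mm) begins 54 mm behind the grasp point. The pads swing forward as they close: fully open they stand 13 mm farther back than shut.
Start: joints at [0.105, 0.507, -0.238, 1.5, 0.126, 1.149, -0.155], TCP at [0.625, -0, 0.231] pointing down, gripper open.
Joint ranges: [-3.08, 3.08], [-0.24, 2.05], [-1.43, 1.35], [0, 2.5], [-1.52, 4.66], [0.17, 1.96], [-2.89, 2.89]. Speed limits (rad/s): [2.39, 2.39, 3.14, 3.14, 3.14, 3.14, 3.14].

### API

Orientations are given as a unit quaternion [w, x, y, z].
In Python, from station import ctrl, get_state, vision, ticket, models gives the robot as it stands. Calls block until the motion is done:
- ctrl.movep(position, orientation): joint-space move of the TCP to a pose.
- ctrl.movel(position, frame=None, max_speed=0.15): straight line of the TCP; frame=None keeps the orientation; max_speed is the mean speed in m/s.
- ctrl.set_joints(angles): joint-space move.
- ctrl.ungrasp() and ctrl.close_gripper(force=None): open the fingers fully, or close them until they stop; force is the grip in N (None keeps the last).
- ctrl.pause(seconds).
- ctrl.ik(position, orientation): joint angles nearest the present ones, or None.
- get_state(): the state.
- vision.grab_frame(name): name is "scene" or "side" or "wrist"; returns (picture, depth): 420x560x3 uint8, blue, green, red; 420x560 float32, m along the optical axis (not along the pixel's ray), 0 where there is no reading.
- vision.camera_info(name): a dict with "mtx" (3x3 intrinsics, pixels), "R" (3x3) and "t" (3): a world point X has camera coordinates R X + t; the wrist camera has in their place "hand_eye" (4x4, takes a point from camera to tool coordinates, whose origin is the TCP and whose axes are the flange's). Camera axes: x right, y down, z forward; pixel columns grow to the right and rows downward; lengths in m; the calibration is good to about 2 mm. A picture is of the moment at which its call begins: read the wrist's pose just before it. camera_info takes no time and is no camera call.
A pose or a line that the arm cannot do raises ctrl.Unreachable and nothing moves.
- ticket.close_job(): hands the job in, once; it reports no verdict.
Trained networks look in the newest picture that a camera, given by its name, has taken for a name from the list of things; names that differ only in an ending like _2 or _b are one class to them, and where a whole thing is asked for, a point or a joint stands for the part that bears it (a point fixed in the world has none). Each returns a list of dicts, best first, with "p" (0 to 1); they miss things now and then, are a little off and sometimes report something else, mostly with a low value. They report only what shows in the picture. A call takes as long as a camera call. They do not tell look-alikes from the thing itself.
- models.recognise(camera, target): "point" ([column, row] in pixels, amid what is visible of it).
- models.masks_of(camera, target): "mask" (420x560 bool, what is visible of it) and "point" ([column, row] in pixels, amid what is visible of it).
The state is a dict: "time": time; "qpos": joint angles; "qd": joint speeds; "tau": joint torques, N m; "tcp_pos": TCP position; "eef_rot": TCP orientation; "contact_force": force on the tool from outside, world axes, zero at the start; "wrist_torque": the same for the moment, N m; "width": finger opening in m.
Only numpy, scipy, OpenCV 4.12 (cv2) and the standard library are available. Lean on these libraries where they do the work, as an engineer would, in place of code of your own. Each camera call takes 0.05 s, during which the arm holds its last target.

## Working session

There is one attempt and no reset: what is moved stays moved. The work goes in short steps, each a Python script; the robot and the scene stay as the last script left them, time stands still between calls to the robot, and variables do not carry over. Pictures are saved under pics/ and viewed, and the job is handed in when it is done.

```bash
ls; mkdir -p pics
python3 - <<'E'
from station import ctrl,get_state,vision,models
import cv2,numpy as np
for n in ("scene","side","wrist"):
    p,d=vision.grab_frame(n); cv2.imwrite(f"pics/a_{n}.png",p); np.save(f"pics/a_{n}.npy",d)
    print(n,vision.camera_info(n))
s=get_state();print(s)
print(ctrl.pinch_z)
E
```

```text
pics
scene {'mtx': array([[455.53541257,   0.        , 284.60734187],
       [  0.        , 455.53541257, 211.69933196],
       [  0.        ,   0.        ,   1.        ]]), 'R': array([[ 0.38839759,  0.92147223, -0.00601992],
       [ 0.78754963, -0.33532737, -0.51703108],
       [-0.47844842,  0.19607264, -0.85594546]]), 't': array([-0.21786917, -0.31162615,  1.73368384])}
side {'mtx': array([[458.09551364,   0.        , 276.55424848],
       [  0.        , 458.09551364, 215.9103594 ],
       [  0.        ,   0.        ,   1.        ]]), 'R': array([[-0.79189654, -0.6106002 ,  0.00820089],
       [-0.47417537,  0.606392  , -0.63831533],
       [ 0.38478252, -0.50936837, -0.76973131]]), 't': array([0.4139219 , 0.34240269, 1.29236593])}
wrist {'mtx': array([[289.591819  ,   0.        , 280.13343289],
       [  0.        , 289.591819  , 206.14223124],
       [  0.        ,   0.        ,   1.        ]]), 'hand_eye': array([[-1.07862718e-04, -9.45479051e-01, -3.25682903e-01,
         8.38070142e-02],
       [ 9.99999798e-01, -3.06019283e-04,  5.57204948e-04,
        -2.92967276e-04],
  
[... 180 characters left out ...]
.15, 'qpos': array([ 0.1054987 ,  0.50816186, -0.23753451,  1.50090748,  0.12574558,
        1.1488975 , -0.15480471]), 'qd': array([-0.0003945 , -0.00078403, -0.0008518 , -0.00494105, -0.00138739,
       -0.00043929, -0.00137827]), 'tau': array([-1.45638624e-03, -6.21010351e+01, -2.18872748e+00, -2.49840939e+01,
        1.27439146e-02,  9.07797832e-03,  3.50406015e-05]), 'tcp_pos': array([ 6.24618670e-01, -8.38508289e-05,  2.30617070e-01]), 'eef_rot': array([-4.65246993e-04,  7.07101206e-01,  7.07112018e-01, -5.11366835e-04]), 'contact_force': array([-0.02158924,  1.0614444 , -0.25965194]), 'wrist_torque': array([ 0.03630964,  0.01736603, -0.04241872]), 'width': 0.08534187133878103}
-0.0187
```

View pics/a_scene.png

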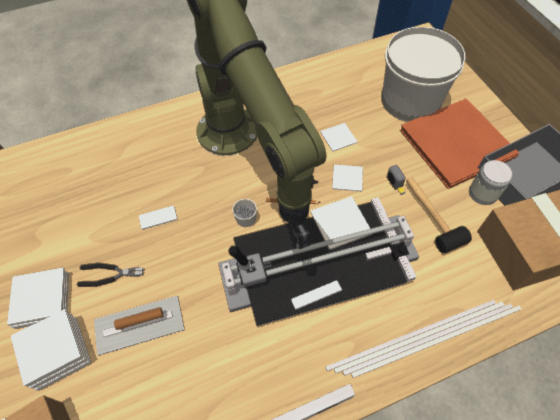

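View pics/a_side.png

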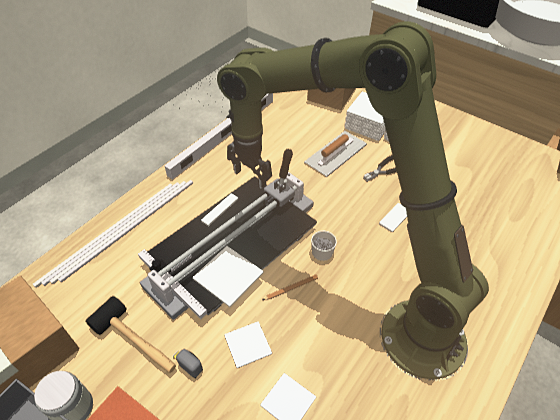

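View pics/a_wrist.png

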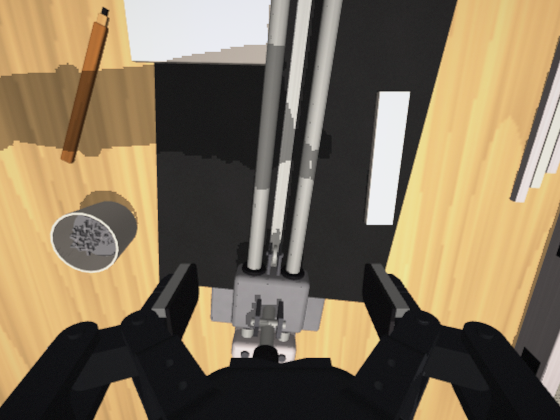

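The scene view shows the tile (340,218) white on the near side of the rails. The offcut is at (317,295), the stop at (378,253), the fence at about (393,240), the carriage and lever at (245,262), the pencil at (290,200) and the tub at (245,212). Next I'll take better views and measure.

```bash
cat > h.py <<'E'
from station import ctrl,get_state,vision,ticket,models
import cv2,numpy as np
from scipy.spatial.transform import Rotation as Rn
def Rq(q): return Rn.from_quat([q[1],q[2],q[3],q[0]])
def cam(n,s=None):
    """K, Twc (camera->world)"""
    c=vision.camera_info(n); T=np.eye(4)
    if n=="wrist":
        s=s or get_state(); W=np.eye(4); W[:3,:3]=Rq(s["eef_rot"]).as_matrix(); W[:3,3]=s["tcp_pos"]; T=W@c["hand_eye"]
    else:
        T[:3,:3]=c["R"].T; T[:3,3]=-c["R"].T@c["t"]
    return c["mtx"],T
def cloud(d,K,T):
    v,u=np.indices(d.shape); X=np.stack([(u-K[0,2])/K[0,0]*d,(v-K[1,2])/K[1,1]*d,d],-1)
    P=X@T[:3,:3].T+T[:3,3]; P[d==0]=np.nan; return P
def onplane(uv,z,K,T):
    uv=np.atleast_2d(uv).astype(float); r=np.c_[(uv[:,0]-K[0,2])/K[0,0],(uv[:,1]-K[1,2])/K[1,1],np.ones(len(uv))]@T[:3,:3].T
    return T[:3,3]+r*((z-T[2,3])/r[:,2])[:,None]
def proj(P,K,T):
    X=(np.atleast_2d(P)-T[:3,3])@T[:3,:3]; return X[:,:2]/X[:,2:]*[K[0,0],K[1,1]]+[K[0,2],K[1,2]]
DOWN=np.array([0,.70710678,.70710678,0])
E
python3 - <<'E'
from h import *
for p in ([0.52,0.08,0.42],[0.55,0.08,0.40],[0.5,0.08,0.36]):
    try:
        print(ctrl.ik(p,DOWN))
        ctrl.movep(p,DOWN); break
    except Exception as e: print(p,e)
s=get_state(); p,d=vision.grab_frame("wrist"); K,T=cam("wrist",s)
print(s["time"],s["tcp_pos"])
cv2.imwrite("pics/b_wrist.png",p); np.savez("pics/b.npz",p=p,d=d,K=K,T=T)
P=cloud(d,K,T)
for t in ("tile","offcut","side_stop","pencil","spacer_tub","tape_measure","fence_face","carriage","cutter"):
    for m in models.masks_of("wrist",t)[:3]:
        k=m["mask"]; q=P[k]; print(t,round(m["p"],2),np.round(m["point"]),k.sum(),np.nanmedian(q,0).round(3),np.nanmin(q,0).round(3),np.nanmax(q,0).round(3))
E
```

```text
[-0.00189862  0.25870139 -0.27743402  1.37973894  0.07024353  1.51277575
 -0.27462523]
1.0667 [0.5202415  0.07908412 0.41857719]
tile 0.68 [299.  78.] 9037 [0.551 0.206 0.049] [0.476 0.124 0.038] [0.63  0.276 0.085]
tile 0.63 [86.  1.] 387 [0.199 0.323 0.005] [ 0.147  0.319 -0.001] [0.25  0.328 0.009]
tile 0.62 [198.  19.] 2853 [0.379 0.3   0.006] [ 0.307  0.248 -0.004] [0.443 0.329 0.01 ]
offcut 0.82 [403. 182.] 1519 [0.742 0.029 0.049] [ 0.727 -0.05   0.038] [0.765 0.098 0.053]
side_stop 0.95 [407.  15.] 760 [0.708 0.292 0.062] [0.683 0.217 0.039] [0.738 0.308 0.089]
pencil 0.8 [212. 138.] 722 [0.395 0.104 0.007] [ 0.349  0.018 -0.002] [0.433 0.182 0.01 ]
spacer_tub 0.56 [216. 233.] 1596 [ 0.39  -0.073  0.04 ] [ 0.33  -0.144 -0.003] [ 0.43  -0.032  0.063]
spacer_tub 0.47 [317. 350.] 782 [ 0.605 -0.392  0.01 ] [ 0.526 -0.453 -0.001] [0.67  0.09  0.491]
tape_measure 0.63 [299.  78.] 9197 [0.55  0.206 0.049] [ 0.472  0.124 -0.002] [0.63  0.278 0.088]
fence_face 0.71 [356. 154.] 38788 [0.644 0.082 0.04 ] [ 0.466 -0.33  -0.003] [0.833 0.317 0.432]
carriage 0.76 [332. 280.] 3026 [ 0.608 -0.133  0.104] [ 0.569 -0.191  0.03 ] [ 0.672 -0.068  0.25 ]
cutter 0.81 [354. 160.] 39214 [0.643 0.082 0.04 ] [ 0.464 -0.288 -0.002] [0.811 0.317 0.25 ]
```

View pics/b_wrist.png

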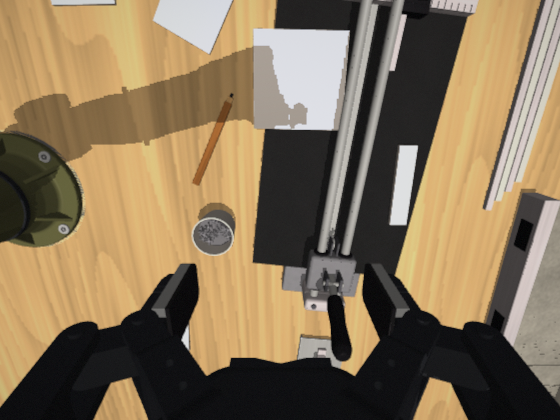

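The wrist view shows the tile at (300,78) with its far edge hidden under the rails. The stop is at (400,30), the offcut at (403,185), and the carriage and grip at (335,300). The fence is cut off at the top, so I'll take one more picture nearer to it.

Run:
```python
from h import *
for p in ([0.52,0.2,0.40],[0.5,0.17,0.36]):
    try: ctrl.movep(p,DOWN); break
    except Exception as e: print(p,e)
ctrl.pause(.2)
s=get_state(); p,d=vision.grab_frame("wrist"); K,T=cam("wrist",s)
print(s["time"],s["tcp_pos"])
cv2.imwrite("pics/c_wrist.png",p); np.savez("pics/c.npz",p=p,d=d,K=K,T=T)
P=cloud(d,K,T)
for t in ("tile","side_stop","tape_measure","mallet"):
    for m in models.masks_of("wrist",t)[:3]:
        k=m["mask"]; q=P[k]; print(t,round(m["p"],2),np.round(m["point"]),k.sum(),np.nanmedian(q,0).round(3),np.nanmin(q,0).round(3),np.nanmax(q,0).round(3))
for n in ("scene","side"):
    p,d=vision.grab_frame(n);K,T=cam(n); cv2.imwrite(f"pics/c_{n}.png",p); np.savez(f"pics/c_{n}.npz",p=p,d=d,K=K,T=T)
```

```text
2.325 [0.52043498 0.19876263 0.40031106]
tile 0.96 [299. 155.] 7773 [0.55  0.206 0.049] [ 0.472  0.123 -0.003] [0.63  0.276 0.052]
tile 0.93 [196.  85.] 4023 [0.378 0.319 0.006] [ 0.306  0.25  -0.003] [0.447 0.384 0.009]
tile 0.58 [85. 46.] 4494 [0.199 0.374 0.006] [ 0.145  0.321 -0.001] [0.251 0.424 0.009]
side_stop 0.57 [409.  88.] 1105 [0.715 0.309 0.067] [0.69  0.218 0.039] [0.749 0.339 0.093]
mallet 0.61 [220. 290.] 1487 [ 0.393 -0.071  0.041] [ 0.356 -0.16  -0.002] [ 0.431 -0.031  0.063]
```

View pics/c_wrist.png

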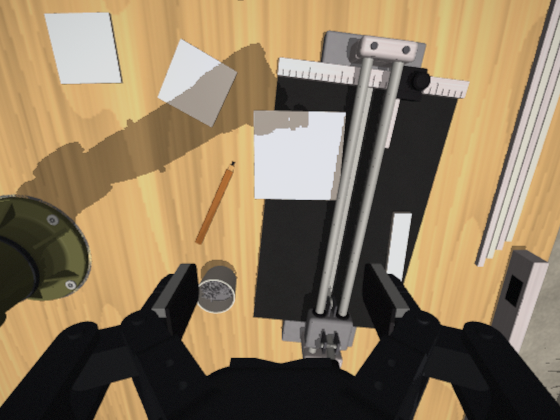

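View pics/c_scene.png

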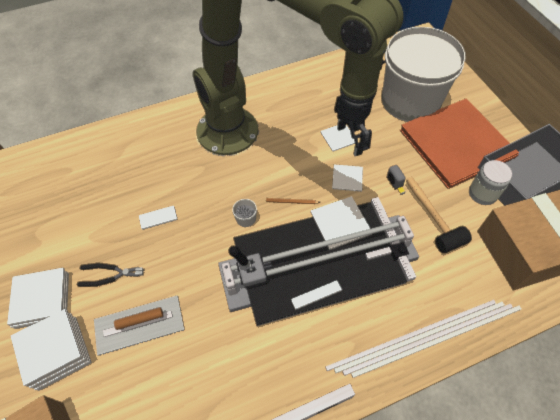

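The wrist view shows the fence with its scale at (275-465,60-95), the stop at (395,120), and the tile with visible corners at (254,112), (345,112), (254,199) and about (337,200). Now I'll fit the geometry.

Run:
```python
from h import *
for f in ("b","c","c_scene"):
    z=np.load(f"pics/{f}.npz"); P=cloud(z["d"],z["K"],z["T"]).reshape(-1,3); img=z["p"].reshape(-1,3).astype(float)
    ok=~np.isnan(P[:,0])&(P[:,0]>.44)&(P[:,0]<.86)&(P[:,1]>-.3)&(P[:,1]<.42)
    P=P[ok]; g=img[ok]
    # rails
    r=P[(P[:,2]>.084)&(P[:,2]<.096)&(P[:,1]>-.02)&(P[:,1]<.28)&(P[:,0]>.56)&(P[:,0]<.75)]
    a=np.polyfit(r[:,1],r[:,0],1); 
    for _ in range(10):
        res=r[:,0]-np.polyval(a,r[:,1])
        hi=res>0
        a=np.array([np.mean([np.polyfit(r[h,1],r[h,0],1)[0] for h in (hi,~hi)]),0]); b=[np.median(r[h,0]-a[0]*r[h,1]) for h in (hi,~hi)]; a[1]=np.mean(b)
    th=np.arctan(a[0]); print(f,"rails slope deg",np.degrees(th),"mid x at y=0",a[1],"sep",(b[0]-b[1])*np.cos(th),"z",np.percentile(r[:,2],95),len(r))
    ex=np.array([np.cos(th),-np.sin(th)]); ey=np.array([np.sin(th),np.cos(th)])
    o=np.array([a[1],0])
    Q=np.c_[(P[:,:2]-o)@ex,(P[:,:2]-o)@ey,P[:,2]]
    dark=g.max(1)<70
    bed=Q[(abs(Q[:,2]-.04)<.004)&dark]
    print("bed x",np.percentile(bed[:,0],[.5,2,98,99.5]).round(4),"y",np.percentile(bed[:,1],[.5,2,98,99.5]).round(4))
    fe=Q[(abs(Q[:,2]-.058)<.004)&(abs(Q[:,0])>.04)&(Q[:,1]>.25)]
    print("fence y",np.percentile(fe[:,1],[1,5,50,95,99]).round(4),"x",np.percentile(fe[:,0],[1,99]).round(4),"z",np.median(fe[:,2]))
    for s in (-1,1):
        q=fe[fe[:,0]*s>.09] if s>0 else fe[fe[:,0]<-.05]; print("  side",s,np.percentile(q[:,1],[2,50,98]).round(4),np.median(q[:,0]))
    st=Q[(abs(Q[:,2]-.054)<.004)&(Q[:,0]>.03)&(Q[:,0]<.13)&(Q[:,1]>.17)&(Q[:,1]<.30)&(g.min(1)>90)]
    print("stop x",np.percentile(st[:,0],[2,50,98]).round(4),"y",np.percentile(st[:,1],[2,98]).round(4),len(st))
    br=Q[(Q[:,2]>.098)&(Q[:,2]<.11)&(Q[:,1]>.28)]
    if len(br): print("bracket",np.percentile(br[:,:2],[2,98],axis=0).round(4).tolist())
```

```text
b rails slope deg 6.642046737141533 mid x at y=0 0.6256564627413608 sep 0.04340533879298072 z 0.09281685873199076 4068
bed x [-0.1445 -0.1399  0.1439  0.1466] y [-0.1498 -0.1372  0.3064  0.3119]
fence y [0.2572 0.2874 0.3182 0.3268 0.3291] x [0.0424 0.1486] z 0.05700610098769032Traceback (most recent call last):
  File "<stdin>", line 23, in <module>
    return _quantile_unchecked(
        a, q, axis, out, overwrite_input, method, keepdims, weights)
    return _ureduce(a,
                    func=_quantile_ureduce_func,
    ...<5 lines>...
                    overwrite_input=overwrite_input,
                    method=method)
    r = func(a, **kwargs)
    result = _quantile(arr,
                       quantiles=q,
    ...<2 lines>...
                       out=out,
                       weights=wgt)
    slices_having_nans = np.isnan(arr[-1, ...])
                                  ~~~^^^^^^^^^
IndexError: index -1 is out of bounds for axis 0 with size 0
```

```bash
cat > fit.py <<'E'
from h import *
for f in ("c","c_scene"):
    z=np.load(f"pics/{f}.npz"); P=cloud(z["d"],z["K"],z["T"]).reshape(-1,3); img=z["p"].reshape(-1,3).astype(float)
    ok=~np.isnan(P[:,0])&(P[:,0]>.44)&(P[:,0]<.86)&(P[:,1]>-.3)&(P[:,1]<.42)
    P=P[ok]; g=img[ok]
    r=P[(P[:,2]>.084)&(P[:,2]<.096)&(P[:,1]>-.02)&(P[:,1]<.28)&(P[:,0]>.56)&(P[:,0]<.75)]
    a=np.polyfit(r[:,1],r[:,0],1); 
    for _ in range(10):
        res=r[:,0]-np.polyval(a,r[:,1]); hi=res>0
        a=np.array([np.mean([np.polyfit(r[h,1],r[h,0],1)[0] for h in (hi,~hi)]),0]); b=[np.median(r[h,0]-a[0]*r[h,1]) for h in (hi,~hi)]; a[1]=np.mean(b)
    th=np.arctan(a[0]); print(f,"rails slope deg",np.degrees(th),"mid x at y=0",a[1],"sep",(b[0]-b[1])*np.cos(th),"z",np.percentile(r[:,2],95),len(r))
    ex=np.array([np.cos(th),-np.sin(th)]); ey=np.array([np.sin(th),np.cos(th)])
    o=np.array([a[1],0])
    Q=np.c_[(P[:,:2]-o)@ex,(P[:,:2]-o)@ey,P[:,2]]
    dark=g.max(1)<70
    bed=Q[(abs(Q[:,2]-.04)<.004)&dark]
    print("bed x",np.percentile(bed[:,0],[.5,2,98,99.5]).round(4),"y",np.percentile(bed[:,1],[.5,2,98,99.5]).round(4))
    fe=Q[(abs(Q[:,2]-.058)<.004)&(Q[:,1]>.25)&(g.min(1)>90)]
    for lo,hi in ((-.15,-.1),(-.1,-.05),(.1,.15)):
        q=fe[(fe[:,0]>lo)&(fe[:,0]<hi)]
        if len(q): print("  fence",lo,np.percentile(q[:,1],[2,50,98]).round(4),np.median(q[:,2]),len(q))
    st=Q[(abs(Q[:,2]-.054)<.004)&(Q[:,0]>.03)&(Q[:,0]<.13)&(Q[:,1]>.17)&(Q[:,1]<.30)&(g.min(1)>90)]
    if len(st): print("stop x",np.percentile(st[:,0],[2,50,98]).round(4),"y",np.percentile(st[:,1],[2,98]).round(4),len(st))
    br=Q[(Q[:,2]>.098)&(Q[:,2]<.11)&(Q[:,1]>.28)]
    if len(br): print("bracket",np.percentile(br[:,:2],[2,98],axis=0).round(4).tolist())
    # ortho on z=0.05
    s=1500; xs=np.linspace(-.17,.17,510); ys=np.linspace(.35,-.05,600)
    X,Y=np.meshgrid(xs,ys); W=np.c_[X.ravel()[:,None]*ex+Y.ravel()[:,None]*ey+o,np.full(X.size,.05)]
    uv=proj(W,z["K"],z["T"]).astype(np.float32).reshape(600,510,2)
    cv2.imwrite(f"pics/ortho_{f}.png",cv2.remap(z["p"],uv[...,0],uv[...,1],cv2.INTER_LINEAR))
E
python3 fit.py
```

```text
c rails slope deg 6.657929759731658 mid x at y=0 0.6253204020612733 sep 0.043477562420397964 z 0.09285156549920354 3412
bed x [-0.1443 -0.1402  0.1435  0.1467] y [-0.1506 -0.1392  0.3088  0.3126]
  fence -0.15 [0.3138 0.3259 0.3376] 0.056994030933260637 542
  fence -0.1 [0.3138 0.3258 0.3377] 0.05708946551469313 581
  fence 0.1 [0.3137 0.3257 0.3376] 0.0572021220717267 551
stop x [0.0441 0.0474 0.051 ] y [0.2255 0.2979] 207
bracket [[-0.0353, 0.3471], [0.0372, 0.3707]]
c_scene rails slope deg 6.639965843115793 mid x at y=0 0.629974467189369 sep 0.04379271470007286 z 0.09461714624992328 927
bed x [-0.144  -0.1386  0.1433  0.1457] y [-0.1522 -0.1448  0.3035  0.3102]
  fence -0.15 [0.2542 0.3228 0.3368] 0.05697984837172032 95
  fence -0.1 [0.3056 0.3235 0.3371] 0.057583652038755706 96
  fence 0.1 [0.3118 0.3244 0.3371] 0.05740637596918252 108
stop x [0.0302 0.0387 0.0475] y [0.2226 0.297 ] 115
bracket [[-0.0374, 0.345], [0.0344, 0.3696]]
```

View pics/ortho_c.png

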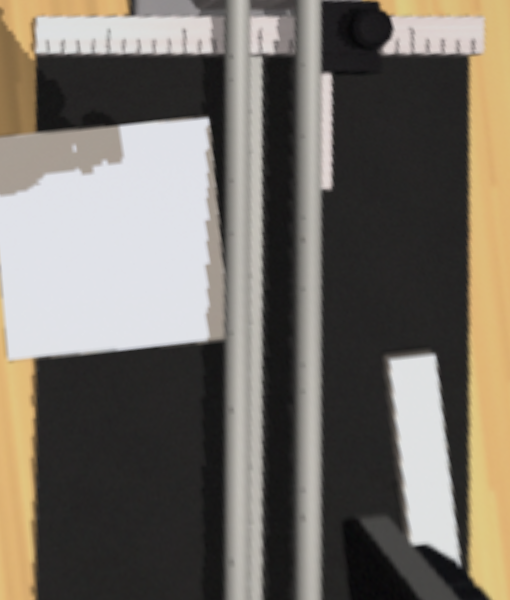

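View pics/ortho_c_scene.png

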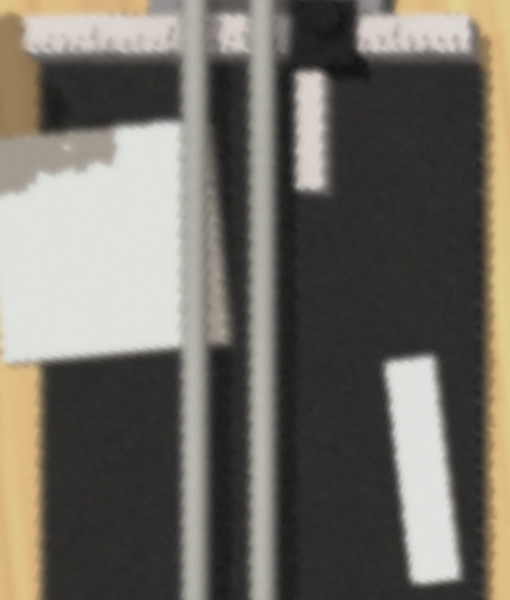

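Ortho picture (1.5 px/mm): the tile's corners are at about (-5,135), (210,118), (225,340) and (8,360), turned about 4° CCW, with a gap of about 43 mm to the fence and 53 mm to the stop. The fence face is at row 54 and the stop's face is about 33 mm beyond the cutting line. The rails, bed, bracket and fence all agree within about 1.5 mm. Next I'll close the fingers and push the tile towards the fence in small steps, watching the force.

```bash
cat >> h.py <<'E'
TH=np.radians(6.65); EX=np.array([np.cos(TH),-np.sin(TH)]); EY=np.array([np.sin(TH),np.cos(TH)])
O=np.array([.6254,0])+.001*EX+.1137*EY   # cutter origin
def w(x,y,z): return np.r_[O+x*EX+y*EY,z]
def c(p): q=np.asarray(p)[:2]-O; return np.array([q@EX,q@EY,p[2]])
def quat(yaw):
    q=(Rn.from_euler('z',yaw)*Rq(DOWN)).as_quat(); return np.array([q[3],q[0],q[1],q[2]])
QY=quat(-TH)            # tool x along cutter +y
def F():
    s=get_state(); f=s["contact_force"]; return np.array([f[:2]@EX,f[:2]@EY,f[2]]),s
def push(a,b,q,step=.004,stop=12,speed=.04,axis=1,ax_off=None,verbose=True):
    """cutter-frame from a to b in steps, stop if the force along 'axis' changes by > stop"""
    a=np.array(a,float);b=np.array(b,float);n=int(np.ceil(np.linalg.norm(b-a)/step)); f0,_=F()
    for i in range(1,n+1):
        p=a+(b-a)*i/n; ctrl.movel(w(*p),max_speed=speed); f,s=F(); 
        if verbose: print(c(s["tcp_pos"]).round(4),(f-f0).round(1),round(s["time"],2))
        if abs((f-f0)[axis])>stop or np.linalg.norm(f-f0)>stop+10: print("stopped");break
    return p
E
python3 - <<'E'
from h import *
ctrl.close_gripper(20)
print("QY",QY)
ctrl.movep(w(-.10,-.045,.12),QY)
p,d=vision.grab_frame("side"); cv2.imwrite("pics/d_side.png",cv2.resize(p[100:320,100:380],None,fx=2.8,fy=2.6))
s=get_state();print(s["time"],c(s["tcp_pos"]),s["width"],F()[0])
p,d=vision.grab_frame("wrist");cv2.imwrite("pics/d_wrist.png",p)
E
```

```text
QY [0.         0.74692837 0.66490451 0.        ]
4.6583 [-0.09899357 -0.04379051  0.12120643] 7.936307936258009e-07 [-0.5445545   0.15968527 -0.44611264]
```

View pics/d_side.png

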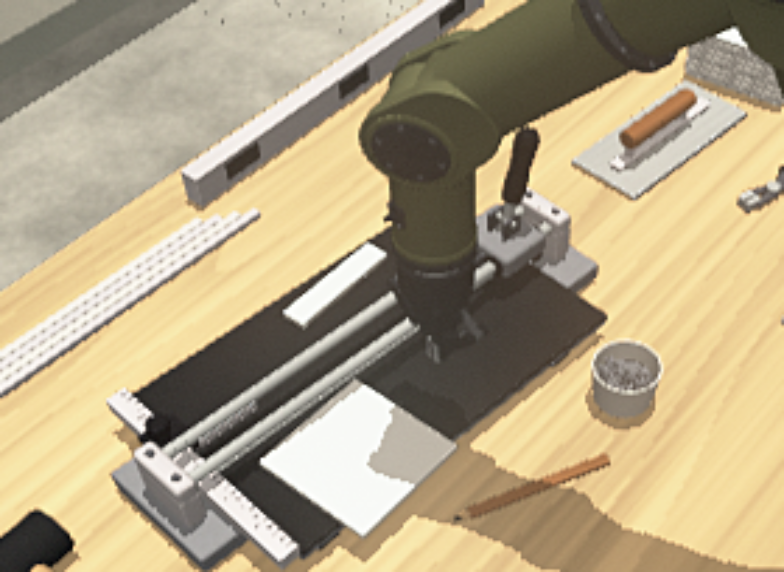

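View pics/d_wrist.png

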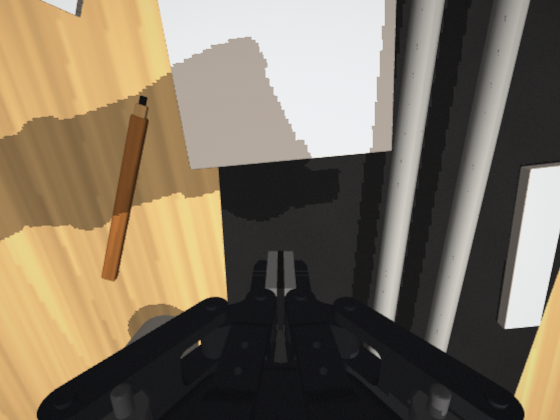

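The picture shows the closed fingers at (280,290), clear of the rail. The tile's near edge is ahead, from (190,167) to (393,150). I'll lower and push +y.

Run:
```python
from h import *
ctrl.movel(w(-.10,-.045,.0445),max_speed=.1)
print(F()[0],c(F()[1]["tcp_pos"]))
ctrl.movel(w(-.10,-.02,.0445),max_speed=.06)
push((-.10,-.02,.0445),(-.10,.045,.0445),QY,step=.005,stop=10)
ctrl.pause(.1);f,s=F();print(f,c(s["tcp_pos"]),s["time"])
p,d=vision.grab_frame("wrist");cv2.imwrite("pics/e_wrist.png",p)
p,d=vision.grab_frame("scene");cv2.imwrite("pics/e_scene.png",cv2.resize(p[150:320,200:440],None,fx=3.3,fy=3.3))
```

```text
[-0.33096427  1.22938594  0.57588903] [-0.09960701 -0.04483137  0.04496778]
[-0.1    -0.0148  0.0445] [ 1.9  1.1 -0.5] 6.46
[-0.1    -0.0097  0.0445] [0.3 0.7 0.1] 6.73
[-0.1001 -0.0047  0.0444] [ 0.5 -0.3  0.6] 7.01
[-0.1     0.0006  0.0445] [ 0.4 -0.  -0.6] 7.28
[-0.0999  0.0057  0.0445] [ 1.1 -0.2  0.5] 7.56
[-0.1     0.0107  0.0445] [0.6 0.4 0.2] 7.83
[-0.1     0.0157  0.0445] [1.1 1.3 0.6] 8.11
[-0.1     0.0207  0.0445] [ 0.7 -0.  -0.5] 8.38
[-0.1     0.0257  0.0445] [0.9 0.6 0.1] 8.66
[-0.1     0.0307  0.0445] [ 0.7  0.3 -0.7] 8.93
[-0.1     0.0358  0.0445] [0.9 0.2 0.2] 9.21
[-0.0999  0.0395  0.0445] [ 1.7 -3.9  0.3] 9.48
[-0.0999  0.0398  0.0444] [ -0.  -14.9   6.9] 9.76
stopped
[  0.29843714 -14.79139245   5.84456478] [-0.0998576   0.03975907  0.04439558] 9.8583
```

View pics/e_wrist.png

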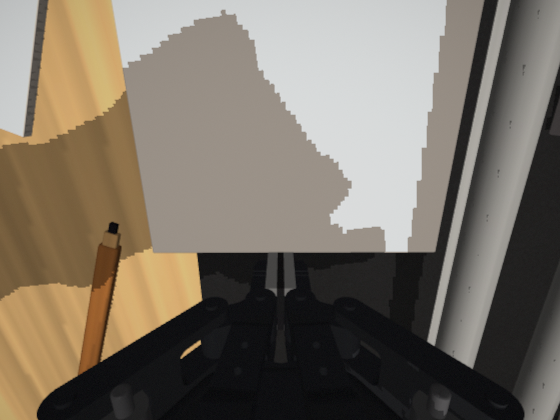

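View pics/e_scene.png

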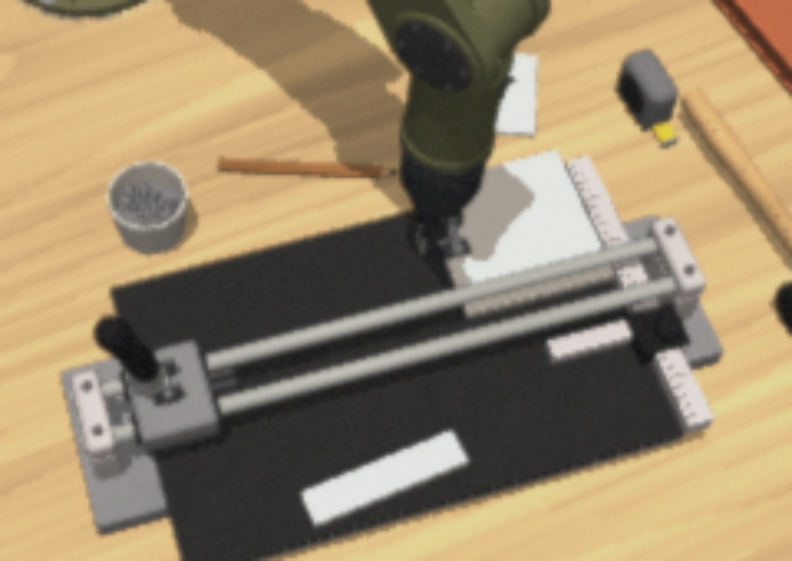

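The tile is now flush with the fence: its near edge is level at row 252 and the fingertip stopped at 39.8 mm, against an expected 50 − 10. Next I'll rotate the hand and push towards the stop.

```bash
cat >> h.py <<'E'
QX=quat(-TH-np.pi/2)    # tool x along cutter +x
E
python3 - <<'E'
from h import *
ctrl.movel(w(-.10,.02,.0445),max_speed=.08)
ctrl.movel(w(-.10,.0,.13),max_speed=.15)
print(ctrl.ik(w(-.215,.14,.13),QX), ctrl.ik(w(-.215,.14,.0445),QX))
ctrl.movep(w(-.215,.14,.13),QX)
s=get_state();p,d=vision.grab_frame("wrist");cv2.imwrite("pics/f_wrist.png",p);K,T=cam("wrist",s);np.savez("pics/f.npz",p=p,d=d,K=K,T=T)
m=models.masks_of("wrist","tile"); P=cloud(d,K,T)
for k in m[:2]:
    q=P[k["mask"]];q=q[abs(q[:,2]-.05)<.005]; 
    if len(q): C=np.array([c(t) for t in q]);print(k["p"],np.percentile(C,[1,50,99],axis=0).round(4).tolist())
print(s["time"],c(s["tcp_pos"]),s["qpos"].round(2))
E
```

```text
[-0.74547708  0.46474424  0.20309766  1.91482221 -0.129627    0.77450625
 -2.15737441] [-0.72894786  0.59094619  0.18521208  1.99916951 -0.19196297  0.56780426
 -2.09904504]
0.77 [[-0.1669, 0.0519, 0.0473], [-0.1103, 0.125, 0.049], [-0.0661, 0.198, 0.0506]]
12.5833 [-0.21489856  0.13965958  0.12957947] [-0.75  0.47  0.2   1.91 -0.13  0.77 -2.16]
```

View pics/f_wrist.png

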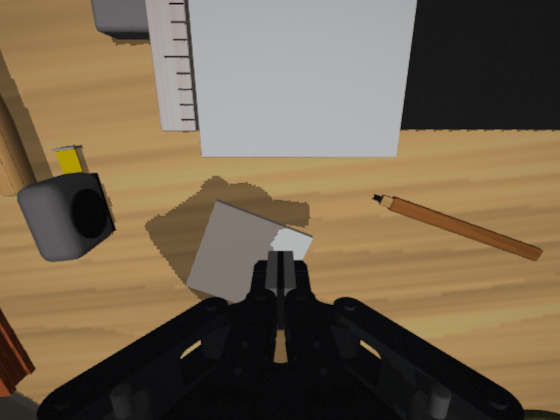

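Tile near-robot edge is at row 156 (x ≈ −168 mm), square to the fence. The tape measure at (70,215) is clear of the path. I'll lower and push +x.

Run:
```python
from h import *
ctrl.movel(w(-.215,.14,.0445),max_speed=.1)
ctrl.movel(w(-.184,.14,.0445),max_speed=.06)
push((-.184,.14,.0445),(-.110,.14,.0445),QX,step=.005,stop=9,axis=0)
ctrl.pause(.1);f,s=F();print(f,c(s["tcp_pos"]),s["time"])
s=get_state();p,d=vision.grab_frame("wrist");cv2.imwrite("pics/g_wrist.png",p);K,T=cam("wrist",s);np.savez("pics/g.npz",p=p,d=d,K=K,T=T)
p,d=vision.grab_frame("scene");cv2.imwrite("pics/g_scene.png",cv2.resize(p[150:320,200:440],None,fx=3.3,fy=3.3))
```

```text
[-0.179   0.14    0.0445] [-0.2 -0.9 -0.7] 14.63
[-0.174   0.14    0.0444] [-0.1  1.   0.5] 14.91
[-0.1687  0.14    0.0445] [ 0.6 -0.5 -0.6] 15.18
[-0.1636  0.1399  0.0445] [-0.   0.3 -0.2] 15.46
[-0.1587  0.1399  0.0445] [0.4 0.6 0.4] 15.73
[-0.1538  0.14    0.0445] [-0.5  0.3 -0.8] 16.01
[-0.1488  0.14    0.0445] [ 0.   0.2 -0.1] 16.28
[-0.1439  0.14    0.0445] [0.3 0.6 0.6] 16.56
[-0.139   0.14    0.0445] [-0.7  0.   0.1] 16.83
[-0.134   0.14    0.0445] [ 0.3  0.1 -0.6] 17.11
[-0.1322  0.1396  0.044 ] [-7.7 -0.6  3.3] 17.38
[-0.1318  0.1392  0.0434] [-17.6  -1.9   8.3] 17.66
stopped
[-17.57619452  -2.50703142   7.60467274] [-0.1317798   0.13920617  0.04334086] 17.7583
```

View pics/g_wrist.png

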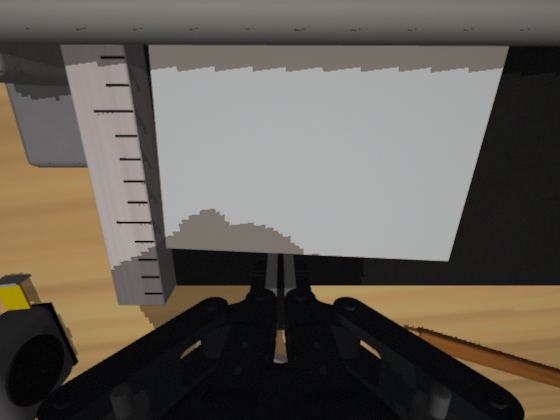

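View pics/g_scene.png

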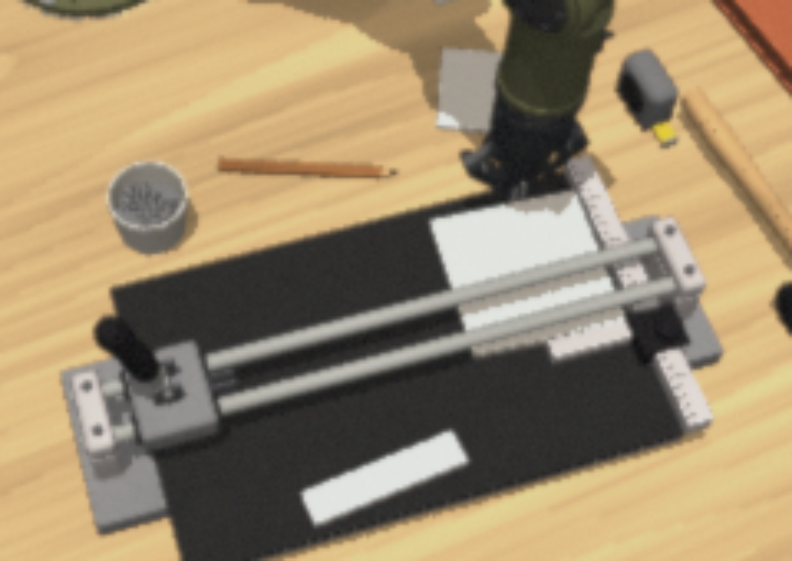

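The tile is now against the stop at its fence end, but has turned about 2-3° clockwise: its near-robot edge runs from (166,248) to (449,262). I'll push again lower on that edge. First I'll read the gripper's own outline from the depth image, to know how far it clears the rails.

Run:
```python
from h import *
z=np.load("pics/g.npz"); c0=vision.camera_info("wrist")["hand_eye"]
P=cloud(z["d"],z["K"],c0); Q=P.reshape(-1,3); v=np.indices(z["d"].shape)[0].ravel(); Q=Q[(z["d"].ravel()>0)&(v>252)&(Q[:,2]<-.005)]
for a in np.arange(-.12,0,.01):
    q=Q[(Q[:,2]>=a)&(Q[:,2]<a+.01)]
    if len(q): print(round(a,2),len(q),"y",q[:,1].min().round(3),q[:,1].max().round(3),"x",q[:,0].min().round(3),q[:,0].max().round(3))
ctrl.movel(w(-.155,.14,.0445),max_speed=.1)
ctrl.movel(w(-.155,.113,.0445),max_speed=.1)
push((-.150,.113,.0445),(-.115,.113,.0445),QX,step=.004,stop=9,axis=0)
s=get_state();p,d=vision.grab_frame("wrist");cv2.imwrite("pics/h_wrist.png",p)
```

```text
-0.1 3902 y -0.06 0.061 x 0.009 0.021
-0.09 13462 y -0.063 0.062 x -0.004 0.019
-0.08 9994 y -0.058 0.059 x -0.012 0.018
-0.07 5555 y -0.05 0.05 x -0.012 0.018
-0.06 5971 y -0.042 0.043 x -0.013 0.014
-0.05 2221 y -0.033 0.035 x -0.014 0.014
-0.04 791 y -0.017 0.018 x -0.011 0.012
-0.03 672 y -0.013 0.014 x 0.005 0.012
-0.02 3542 y -0.174 0.014 x -0.105 0.016
-0.01 1745 y -0.173 0.09 x -0.112 0.013
[-0.1458  0.1132  0.0444] [ 1.1 -2.   0. ] 19.1
[-0.142   0.1131  0.0445] [ 0.3 -1.7  1.1] 19.35
[-0.1381  0.113   0.0445] [ 0.5 -1.9  1.3] 19.6
[-0.1342  0.113   0.0445] [-0.  -1.3  0.3] 19.85
[-0.1318  0.1125  0.0441] [-4.1 -3.3  1. ] 20.1
[-0.1293  0.1119  0.0437] [-6.9 -4.9  1. ] 20.35
[-0.1291  0.112   0.0433] [-16.7  -4.    7.7] 20.6
stopped
```

View pics/h_wrist.png

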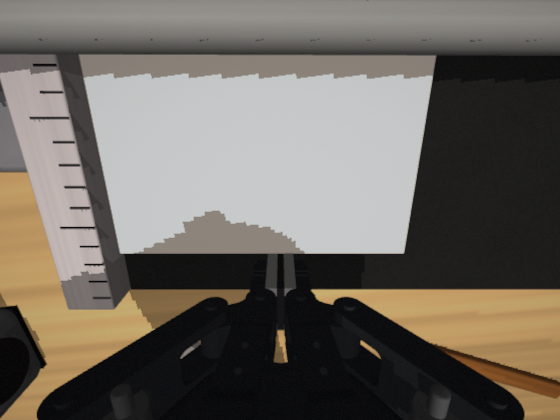

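The tile is square again: the near-robot edge is level at row 253. A small gap to the fence probably remains, so I'll push +y again.

Run:
```python
from h import *
ctrl.movel(w(-.155,.113,.0445),max_speed=.1)
ctrl.movel(w(-.165,.08,.12),max_speed=.2)
ctrl.movep(w(-.073,.0,.12),QY)
ctrl.movel(w(-.073,.0,.0445),max_speed=.1)
ctrl.movel(w(-.073,.025,.0445),max_speed=.08)
push((-.073,.025,.0445),(-.073,.055,.0445),QY,step=.004,stop=9,axis=1)
s=get_state();p,d=vision.grab_frame("wrist");cv2.imwrite("pics/i_wrist.png",p);K,T=cam("wrist",s);np.savez("pics/i.npz",p=p,d=d,K=K,T=T)
p,d=vision.grab_frame("scene");cv2.imwrite("pics/i_scene.png",cv2.resize(p[150:320,200:440],None,fx=3.3,fy=3.3))
```

```text
[-0.073   0.0287  0.0445] [-0.8 -0.4 -0.2] 24.62
[-0.073   0.0328  0.0445] [-1.  -0.8  0.1] 24.88
[-0.073   0.0365  0.0445] [-0.2 -0.8  0.1] 25.12
[-0.073   0.0394  0.0444] [-1.6 -3.9  0.6] 25.38
[-0.0729  0.0396  0.0444] [ -1.  -11.3   4.6] 25.62
stopped
```

View pics/i_wrist.png

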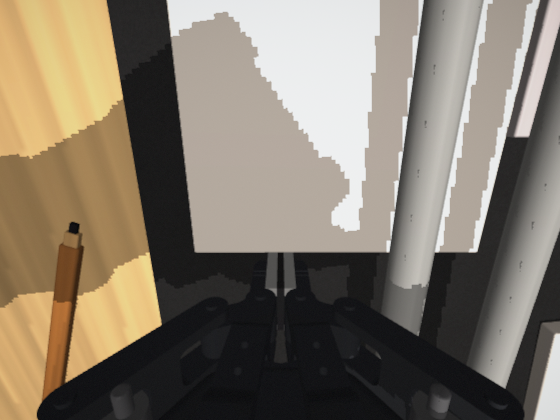

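View pics/i_scene.png

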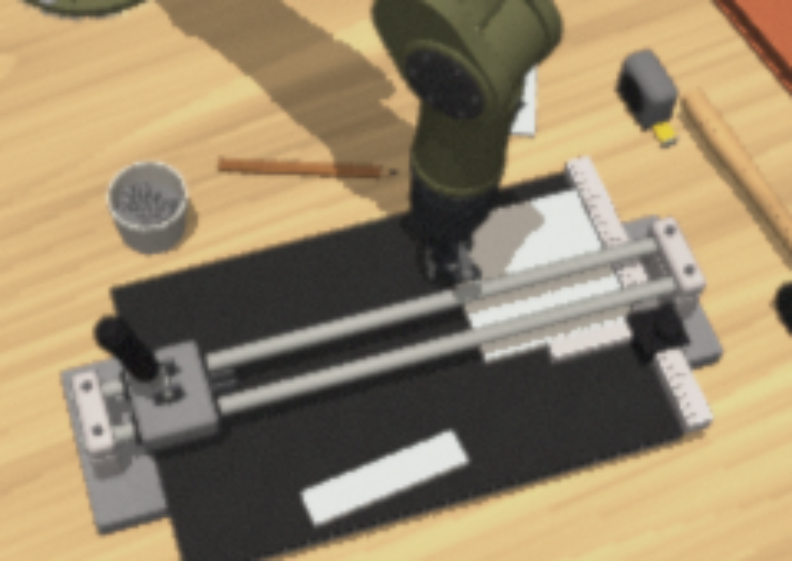

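The near edge is level at row 252 and the finger stopped at 39.6 mm, so the tile is flush with the fence. One gentle push in x will check and finish contact with the stop.

Run:
```python
from h import *
ctrl.movel(w(-.08,.02,.0445),max_speed=.1)
ctrl.movel(w(-.10,.01,.12),max_speed=.2)
ctrl.movep(w(-.165,.12,.10),QX)
ctrl.movel(w(-.165,.12,.0445),max_speed=.1)
ctrl.movel(w(-.138,.12,.0445),max_speed=.08)
push((-.138,.12,.0445),(-.115,.12,.0445),QX,step=.003,stop=7,axis=0)
s=get_state();p,d=vision.grab_frame("wrist");cv2.imwrite("pics/j_wrist.png",p);K,T=cam("wrist",s);np.savez("pics/j.npz",p=p,d=d,K=K,T=T)
ctrl.movel(w(-.165,.12,.0445),max_speed=.1)
ctrl.movel(w(-.165,.10,.30),max_speed=.3)
print(get_state()["time"])
s=get_state();p,d=vision.grab_frame("wrist");cv2.imwrite("pics/k_wrist.png",p);K,T=cam("wrist",s);np.savez("pics/k.npz",p=p,d=d,K=K,T=T)
P=cloud(d,K,T)
m=models.masks_of("wrist","tile")
for k in m[:3]:
    q=P[k["mask"]];q=q[abs(q[:,2]-.05)<.005]
    if len(q): C=np.array([c(t) for t in q]);print(k["p"],np.percentile(C,[1,50,99],axis=0).round(4).tolist())
s2=[];
```

```text
[-0.1353  0.1201  0.0445] [ 0.1  0.3 -0.1] 29.44
[-0.1321  0.12    0.0445] [-0.6  0.6  0.2] 29.69
[-0.1294  0.1199  0.0444] [ 0.1  0.2 -0.3] 29.94
[-0.1292  0.1199  0.0441] [-6.9  0.1  3.5] 30.19
[-0.1292  0.1198  0.0436] [-13.5   0.    6.7] 30.44
stopped
32.0667
0.85 [[-0.1174, 0.0513, 0.0471], [-0.0507, 0.1245, 0.049], [0.0222, 0.1978, 0.051]]
0.25 [[-0.144, 0.0497, 0.0453], [-0.0316, 0.1997, 0.0499], [0.023, 0.2468, 0.055]]
```

View pics/j_wrist.png

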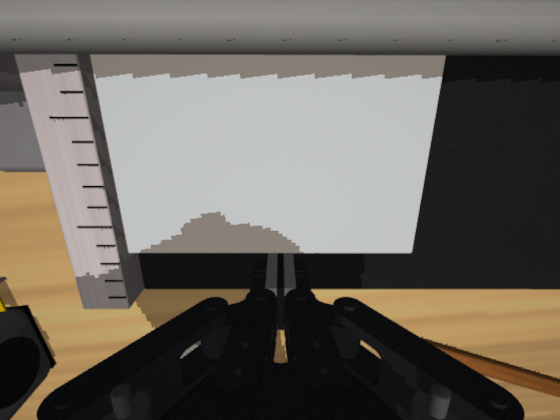

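View pics/k_wrist.png

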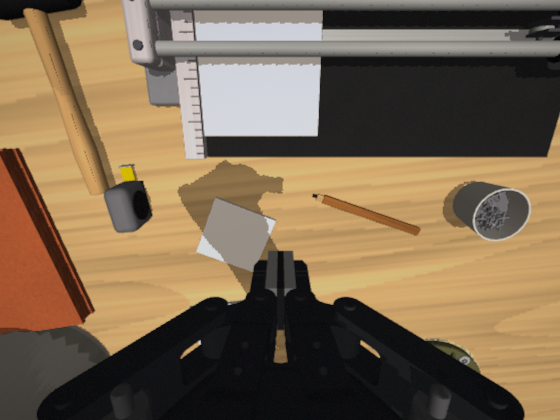

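Both stops were met rigidly at the same positions (finger −129 mm in x and 39.6 mm in y), and the tile edges are parallel to the fence. Now I'll locate the carriage and grip.

```bash
cat >> h.py <<'E'
def carr(names=("scene","side")):
    for n in names:
        p,d=vision.grab_frame(n);K,T=cam(n);P=cloud(d,K,T).reshape(-1,3)
        C=np.c_[(P[:,:2]-O)@EX,(P[:,:2]-O)@EY,P[:,2]]; g=p.reshape(-1,3)
        k=(abs(C[:,0])<.045)&(C[:,1]>-.34)&(C[:,1]<.2)
        A=C[k&(C[:,2]>.215)&(C[:,2]<.256)&(g.max(1)<75)&(abs(C[:,0])<.03)]
        B=C[k&(C[:,2]>.098)&(C[:,2]<.109)&(abs(C[:,0])>.026)&(abs(C[:,0])<.045)&(C[:,1]>-.29)]
        print(n,"grip",len(A),np.percentile(A,[2,50,98],axis=0).round(3).tolist() if len(A) else "","block",len(B),np.percentile(B,[2,50,98],axis=0).round(3).tolist() if len(B) else "")
E
python3 - <<'E'
from h import *
carr()
for p in ((0,-.40,.30),(0,-.385,.22),(0,-.06,.22)):print(ctrl.ik(w(*p),QY))
E
```

```text
scene grip 106 [[-0.003, -0.292, 0.217], [0.009, -0.278, 0.241], [0.016, -0.265, 0.25]] block 193 [[-0.037, -0.277, 0.099], [0.032, -0.237, 0.102], [0.044, -0.21, 0.108]]
side grip 85 [[-0.014, -0.285, 0.216], [-0.005, -0.27, 0.236], [0.006, -0.261, 0.25]] block 135 [[-0.041, -0.272, 0.099], [-0.029, -0.235, 0.103], [0.042, -0.206, 0.108]]
[ 0.35275777  0.51921726  0.10292835  1.28520429 -0.05239857  1.33976042
  0.33814319]
[ 0.35685931  0.55521033  0.05373068  1.43822977 -0.03103376  1.14897919
  0.2991761 ]
[-0.0726495   0.52542664 -0.08293425  1.49086496  0.04601927  1.12720453
 -0.28026474]
```

Scene and side depth agree: the block spans y = −0.275 to −0.207, so the wheel is at about −0.194 and the grip top at about −0.283 (z 0.25). I'll go behind the grip from above.

Run:
```python
from h import *
ctrl.movep(w(-.165,-.10,.33),QY)
ctrl.movep(w(-.02,-.37,.33),QY)
ctrl.movel(w(0,-.37,.222),max_speed=.2)
print(F()[0],c(F()[1]["tcp_pos"]))
push((0,-.37,.222),(0,-.22,.222),QY,step=.015,stop=12,speed=.08)
carr()
p,d=vision.grab_frame("side");cv2.imwrite("pics/l_side.png",cv2.resize(p[100:320,100:380],None,fx=2.8,fy=2.6))
print(get_state()["time"])
```

```text
[ 0.92576803  0.04972337 -0.4034519 ] [ 0.0004836  -0.36951198  0.22330499]
[ 0.0004 -0.3538  0.2229] [-0.7 -0.7  0.4] 36.11
[ 2.000e-04 -3.389e-01  2.220e-01] [-1.4  0.1  0.1] 36.44
[ 1.00e-04 -3.24e-01  2.22e-01] [-1.1 -0.4  0. ] 36.77
[ 1.00e-04 -3.09e-01  2.22e-01] [-0.3 -1.1  0.9] 37.11
[ 1.000e-04 -2.943e-01  2.220e-01] [-0.7 -0.9  0.6] 37.44
[ 1.000e-04 -2.795e-01  2.220e-01] [-1.3 -0.4  1.4] 37.77
[ 1.000e-04 -2.645e-01  2.220e-01] [-1.5 -1.1  0.2] 38.11
[ 0.     -0.2495  0.222 ] [-1.  -0.9 -0.3] 38.44
[ 0.     -0.2345  0.222 ] [-0.7  0.2  0.4] 38.77
[ 0.     -0.2195  0.222 ] [-1.6  0.1  0.4] 39.11
scene grip 102 [[-0.009, -0.23, 0.216], [0.008, -0.192, 0.242], [0.016, -0.178, 0.25]] block 174 [[-0.037, -0.19, 0.098], [0.032, -0.151, 0.103], [0.043, -0.122, 0.107]]
side grip 76 [[-0.014, -0.222, 0.217], [-0.008, -0.186, 0.236], [0.007, -0.174, 0.252]] block 137 [[-0.041, -0.185, 0.098], [-0.03, -0.148, 0.103], [0.041, -0.12, 0.108]]
39.2583
```

View pics/l_side.png

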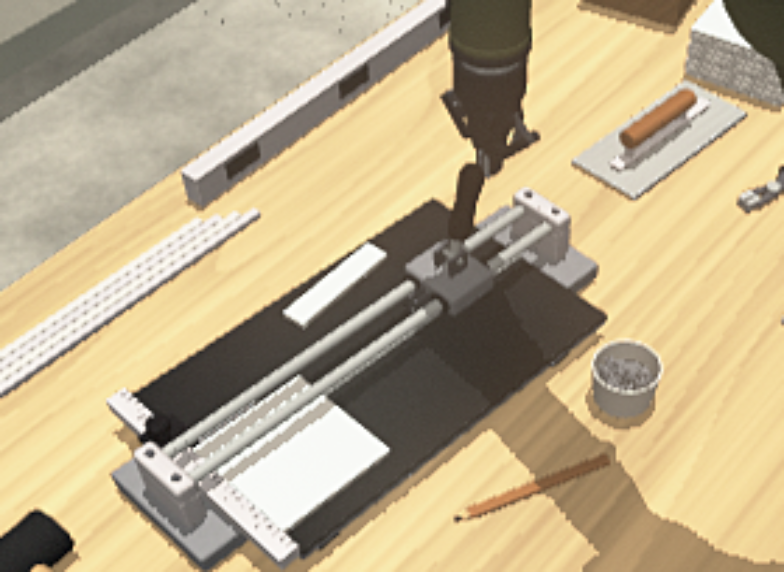

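The carriage is sliding freely on the rails with the finger behind the grip at (480,170), and the tile is still seated. The wheel is at about −0.107, so the remaining travel is about 0.157 m. I'll push to just short of that and re-measure.

Run:
```python
from h import *
push((0,-.22,.222),(0,-.075,.222),QY,step=.015,stop=12,speed=.08,verbose=False)
carr()
p,d=vision.grab_frame("scene");cv2.imwrite("pics/m_scene.png",cv2.resize(p[150:320,200:440],None,fx=3.3,fy=3.3));
print(models.recognise("scene","wheel")[:2])
p,d=vision.grab_frame("side");cv2.imwrite("pics/m_side.png",cv2.resize(p[180:340,120:340],None,fx=3.6,fy=3.6))
print(models.recognise("side","wheel")[:2])
print(get_state()["time"],c(get_state()["tcp_pos"]))
for n in("scene","side"):
    K,T=cam(n); print(n,"wheel target px",proj(w(0,.05,.067),K,T), "wheel now est",proj(w(0,.0375,.067),K,T))
```

```text
scene grip 57 [[-0.003, -0.087, 0.218], [0.007, -0.045, 0.243], [0.015, -0.033, 0.252]] block 176 [[-0.037, -0.046, 0.098], [0.031, -0.011, 0.103], [0.043, 0.021, 0.108]]
side grip 134 [[-0.015, -0.079, 0.216], [-0.008, -0.043, 0.239], [0.006, -0.03, 0.253]] block 158 [[-0.041, -0.04, 0.098], [-0.03, -0.002, 0.103], [0.041, 0.028, 0.107]]
[{'point': [325.1, 249.9], 'p': 0.79}, {'point': [246.0, 210.7], 'p': 0.19}]
[{'point': [229.7, 227.5], 'p': 0.67}]
42.8917 [-2.32209384e-05 -7.51282265e-02  2.22007865e-01]
scene wheel target px [[343.88486731 246.6900788 ]] wheel now est [[340.04666394 247.71906751]]
side wheel target px [[212.77838512 245.92821564]] wheel now est [[215.87007191 243.58588541]]
```

View pics/m_scene.png

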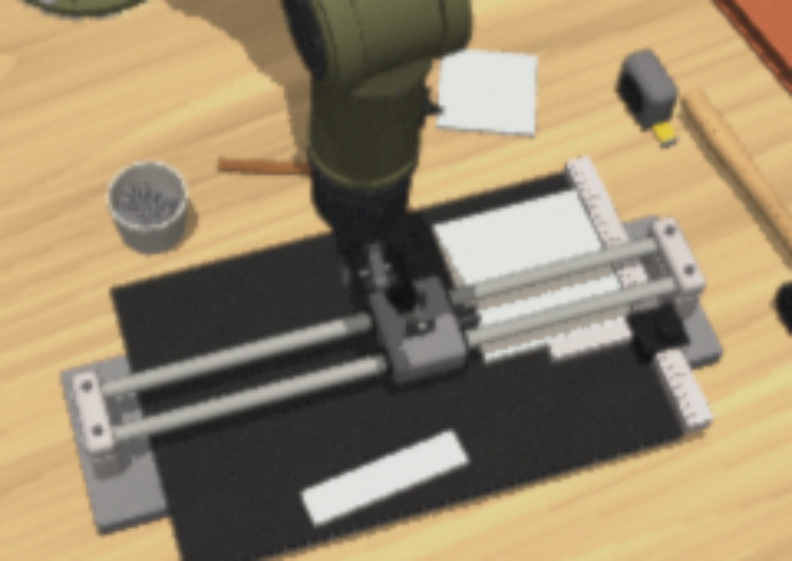

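View pics/m_side.png

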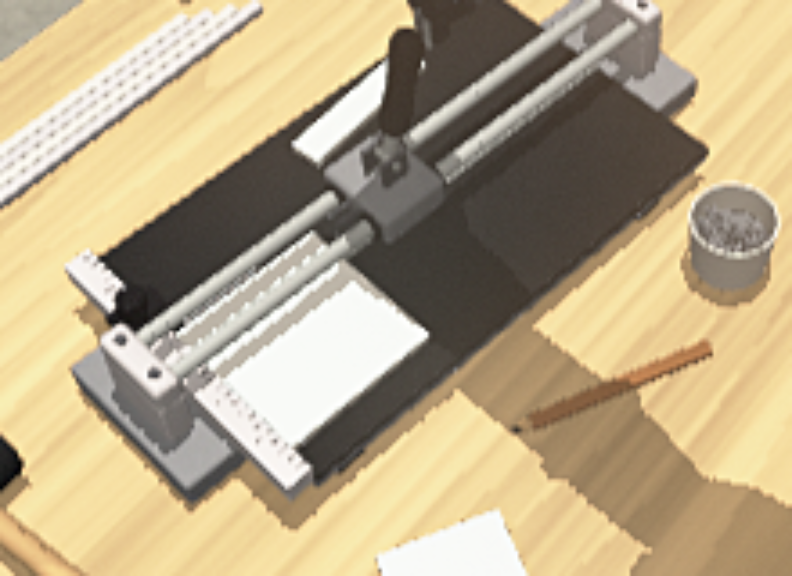

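The wheel is now about 12 mm short (estimates 0.035 to 0.041 against a target of 0.050). I'll do the last push, back off and check from above.

Run:
```python
from h import *
push((0,-.075,.222),(0,-.0625,.222),QY,step=.0045,stop=12,speed=.03)
ctrl.pause(.2)
ctrl.movel(w(0,-.10,.222),max_speed=.1)
ctrl.movel(w(-.10,-.13,.36),max_speed=.25)
carr()
s=get_state();p,d=vision.grab_frame("wrist");cv2.imwrite("pics/n_wrist.png",p);K,T=cam("wrist",s);np.savez("pics/n.npz",p=p,d=d,K=K,T=T)
P=cloud(d,K,T).reshape(-1,3);C=np.c_[(P[:,:2]-O)@EX,(P[:,:2]-O)@EY,P[:,2]]
B=C[(C[:,2]>.098)&(C[:,2]<.109)&(abs(C[:,0])>.026)&(abs(C[:,0])<.045)&(C[:,1]>-.2)&(C[:,1]<.2)]
print("wrist block",np.percentile(B,[1,50,99],axis=0).round(4).tolist(),s["time"])
print("wheel target px",proj(w(0,.05,.067),K,T))
# ortho at z=.05
xs=np.linspace(-.15,.08,460);ys=np.linspace(.23,-.05,560);X,Y=np.meshgrid(xs,ys)
uv=proj(np.c_[O+X.ravel()[:,None]*EX+Y.ravel()[:,None]*EY,np.full(X.size,.05)],K,T).astype(np.float32).reshape(560,460,2)
cv2.imwrite("pics/n_ortho.png",cv2.remap(p,uv[...,0],uv[...,1],cv2.INTER_LINEAR))
```

```text
[ 1.000e-04 -7.090e-02  2.221e-01] [ 1.3 -1.7  0.3] 43.18
[ 1.00e-04 -6.63e-02  2.22e-01] [-0.5 -1.4 -0.2] 43.48
[ 1.00e-04 -6.19e-02  2.22e-01] [ 1.5 -0.9  0.1] 43.77
scene grip 105 [[-0.007, -0.05, 0.217], [0.008, -0.039, 0.242], [0.015, -0.023, 0.25]] block 173 [[-0.038, -0.033, 0.098], [0.032, 0.003, 0.102], [0.044, 0.034, 0.108]]
side grip 99 [[-0.014, -0.046, 0.217], [-0.007, -0.027, 0.237], [0.007, -0.018, 0.25]] block 153 [[-0.042, -0.028, 0.098], [-0.03, 0.011, 0.103], [0.041, 0.037, 0.108]]
wrist block [[-0.0406, -0.0319, 0.0983], [-0.0295, 0.0086, 0.1026], [0.041, 0.0339, 0.1048]] 45.4333
wheel target px [[357.47840297  28.77402131]]
```

View pics/n_wrist.png

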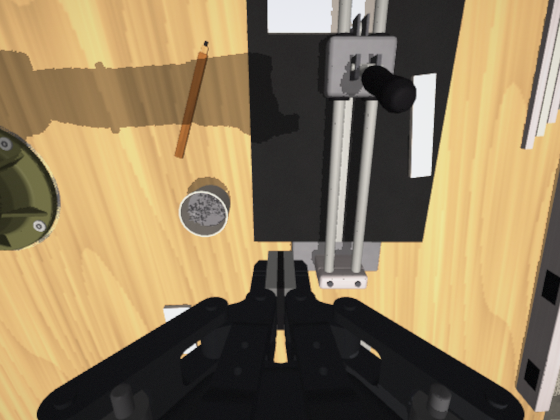

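View pics/n_ortho.png

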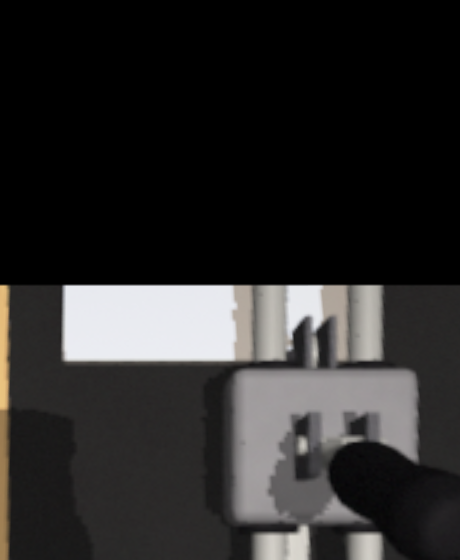

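The top view shows the block centre at y = +0.001, which puts the wheel at about 0.048, against the tile's near edge at 0.0495 (ortho row 361). I'll take a final look at the tile and then hand in.

Run:
```python
from h import *
ctrl.movep(w(-.12,.03,.36),QY); ctrl.pause(.2)
s=get_state();p,d=vision.grab_frame("wrist");K,T=cam("wrist",s)
xs=np.linspace(-.15,.08,460);ys=np.linspace(.23,-.05,560);X,Y=np.meshgrid(xs,ys)
uv=proj(np.c_[O+X.ravel()[:,None]*EX+Y.ravel()[:,None]*EY,np.full(X.size,.05)],K,T).astype(np.float32).reshape(560,460,2)
cv2.imwrite("pics/o_ortho.png",cv2.remap(p,uv[...,0],uv[...,1],cv2.INTER_LINEAR))
print(s["time"])
```

```text
46.3667
```

View pics/o_ortho.png

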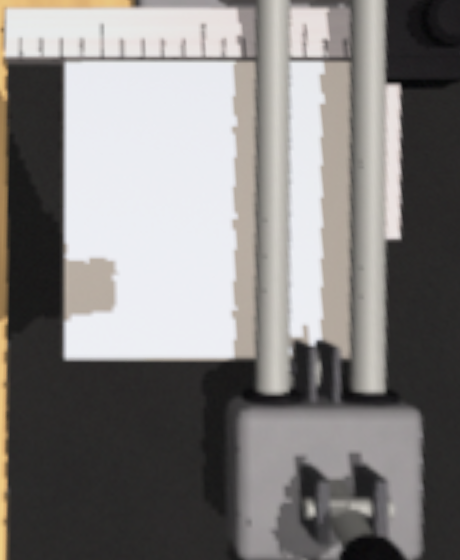

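The tile's left edge is vertical at column 64 and its top edge meets the fence at row 61 with no gap. Its near edge is at row 360, with the wheel forks above it at (320,365). I'll hand it in.

Run:
```python
from h import *
ticket.close_job(); print("ok")
```

```text
the job is handed in; nothing more can be done
ok
```

I pushed the tile flush against the fence and the side stop, pushed the carriage up by its grip until the wheel stood over the tile's near edge, and handed the job in at about 46 s. No verdict was reported.

- **Tile seating:** The first push towards the stop turned the tile about 2–3°. I corrected it with one more push in each direction, then made a final gentle push against the stop to check. Repeat pushes stopped firmly at the same positions to within about 0.2 mm. The last view from above shows the tile square, with no gap at the fence. Its stop side is hidden by a rail, so contact there rests on the repeat pushes.
- **Wheel position:** From the wrist view the wheel is about 2 mm short of the near edge (y ≈ 48 mm, edge ≈ 50 mm). The scene and side cameras give readings of about 47 to 52 mm, all well within the 10 mm allowed.
- **Forces and other items:** The highest force I read after any push step was about 20 N at the wrist, against limits of 60 N on the tile and 120 N at the wrist. The hand was clear of everything at hand-in. I saw nothing else disturbed in the pictures, but I did not measure the other items again.

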